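# Release the centrifuge lid with its pedal and hold it open at 60 degrees

## Robot

A 6-joint arm with a two-finger parallel gripper is mounted at the origin on a cart in front of the work surface, level with it; the furniture and walls round the work are solid. World frame = base frame: x ahead of the robot, y to its left, z up, the work surface at z = 0. Lengths are in m, angles in rad, forces in N, time in s.
With the tool pointing down it reaches from about 0.3 to 0.775 m from the base axis. Payload 14.6 kg.
Tool frame: the origin (TCP) lies between the finger pads, 19 mm behind the fingertips; this is the grasp point; z points along the fingers, y is the line along which they close (so a half turn about z gives the same grasp; the last joint's range is limited). The gripper opens to 94 mm and grips with 3 to 60 N. Pads are 16 mm wide; open, the fingers measure 119 mm over their backs; the gripper's body (75 mm by 177 mm) begins 78 mm behind the grasp point.
Start: joints at [-1.335, 0.3, 1.521, -0, 1.321, -0.067], TCP at [0.164, -0.525, 0.224] pointing down, gripper open.
Joint ranges: [-3.03, 3.03], [-0.79, 2.21], [0.23, 2.52], [-1.04, 4.18], [0, 3.07], [-2.55, 2.55]. Speed limits (rad/s): [2.22, 2.22, 2.57, 3.14, 3.14, 3.14].

## Interface

Orientations are given as [roll, pitch, yaw] about the fixed x, y, z axes, in that order (R = Rz(yaw) Ry(pitch) Rx(roll)).
In Python, from station import status, vision, order, silhouettes gives the robot as it stands. The module is installed in compiled form; this text tells all that it offers.
- The arm moves only by the shell command python3 -m pendant 'ROWS' [FORCE]. ROWS is JSON, one flat list of numbers, 7 for each row, row after row: the shift along the tool's x, y, z in units of 500 mm (1.0 is 500 mm), then the turn, a rotation vector about the tool's x, y, z in units of 90 degrees (1.0 is 90 degrees), then the opening, from -1 (shut) to 1 (fully open). A call has 1 to 12 rows; each row is the pose to reach, as a shift and turn from the pose commanded when the call began, along the tool's axes at that moment; what a row does not reach only later rows make up. A row lasts 1/10 s, in which the tool goes at most 50 mm and 8.59 degrees, less where a joint would pass 70% of its speed; a pose out of reach is approached as far as the arm can. A call with a number of a shift or a turn outside -1 to 1 is refused whole. A call with a gripper value outside its range is refused whole. The fingers move at their own pace and stop on an object; FORCE is the grip in N (left out, the last holds). Time passes only in rows, so rows that repeat a pose let the fingers close. It gives the time, the measured TCP pose, the force, the opening and the grip force at its end, in the units of the state.
- status.get_obs(): the state, without advancing time (a new reading comes with each control period).
- vision.camera(name): name is "scene" or "top" or "wrist"; returns a dict with "pixels" (420x560x3 uint8, red, green, blue), "K" (3x3 intrinsics, pixels), "R" (3x3) and "t" (3): a world point X has camera coordinates R X + t. Camera axes: x right, y down, z forward; pixel columns grow to the right and rows downward; lengths in m; the calibration is good to about 2 mm. A picture is of the moment at which its call begins. There is no depth.
- order.hand_in(): hands the job in; it is judged then, once.
Trained networks look in a picture, given as the dict that the camera call returned (one of the last four; its "shot" number tells which), for a name from the list of things; names that differ only in an ending like _2 or _b are one class to them, and where a whole thing is asked for, a point or a joint stands for the part that bears it (a point fixed in the world has none). Each returns a list of dicts, best first, with "score" (0 to 1); they miss things now and then, are a little off and sometimes report something else, mostly with a low value. They report only what shows in the picture. A call takes as long as a camera call.
- silhouettes(target, picture): "region" (420x560 bool, what is visible of it) and "extent" ([left, top, right, bottom] in pixels, round what is visible of it).
The state is a dict: "time_s": time; "qpos": joint angles; "joint_vel": joint speeds; "tau": joint torques, N m; "ee_pos": TCP position; "eef_rot": TCP orientation; "force": force on the tool from outside, world axes, zero at the start; "moment": the same for the moment, N m; "grip_width": finger opening in m; "grip_force": force on a finger pad.
Only numpy, scipy, OpenCV 4.12 (cv2) and the standard library are available. Lean on these libraries where they do the work, as an engineer would, in place of code of your own. Each camera call takes 0.05 s, during which the arm holds its last target. There are 200 camera calls.

## Task

Press the release pedal at the front of the little bench centrifuge right down to its stop, so that the latch lets go and the lid pops ajar; then take the lid by its grip bar, swing it up until it stands 60 degrees open and hold it there, steady, while a colleague takes the tubes out. The lid will not stay up by itself, so finish with the gripper still holding the bar, and leave the vials, timer, beaker and bottle round about where they are.

Things in the scene. Friction and masses are not known exactly. Their poses are not given: they have to be found in the camera images.
- centrifuge: white round bench centrifuge, fixed, drum 194 mm across, clear domed lid with dark rim (142 mm high in all). Origin: centre of the drum on the table. Its -x is the front (pedal, grip bar), +x the rear (hinge), z up. A black base tongue runs to 227 mm in front of the origin under the pedal; a latch tower 88 wide, 82 mm high stands 71 to 123 mm in front of the origin.
- lid_hinge (a point): middle of the lid's hinge axis, 108 mm behind the origin of the centrifuge and 108 mm above the table; the axis is level, along the centrifuge's y.
- grip_bar (a point): centre of the lid's grip bar: round, grey, 12 mm thick, 60 mm long along the centrifuge's y, on two arms before the rim (43 mm from bar centre to rim: open the fingers only a little, each is 18 mm thick). Always 246 mm from the hinge axis: level with it when shut, 213 mm above and 123 mm in front of it at 60 degrees. The bar can turn between the pads as the lid swings.
- centrifuge_lid (a joint): opening angle of the lid in rad: 0 shut and latched, 1.4 the end of the hinge; 60 degrees is 1.047. It cannot be lifted while latched. Once released it springs up to about 0.15 to 0.35 rad and rests there; let go any higher, it drops back to there. At 60 degrees the bar carries about 4 N.
- pedal_pad (a point): centre of the top of the pedal pad: black ribbed rubber, 56 mm (front to back) x 50 mm, on a steel plate; 197 mm in front of the origin of the centrifuge and 56 mm above the table when up. It lies 59 mm further to the front than the shut grip bar, which is 52 mm higher.
- release_pedal (a joint): pedal angle in rad: 0 up, 0.25 down on its stop. It turns about a level pin 105 mm in front of the origin of the centrifuge, 50 mm above the table, 92 mm behind the pad's centre, which goes down 23 mm; a spring brings it up again. It takes about 3 N to start and 7 N at the stop. The latch lets go about half way down.
- vial_0: small translucent vial with a black screw cap, 27 x 27 x 50 mm; loose, to be left alone. Origin: centre of its underside.
- vial_1: small vial with a white screw cap, 27 x 27 x 50 mm; loose, to be left alone. Origin: centre of its underside.
- timer: square white bench timer lying flat, 62 x 62 x 19 mm; loose, to be left alone. Origin: centre of its underside.
- beaker_50: small clear beaker, 51 mm across, 78 mm high; loose, to be left alone. Origin: centre of its underside.
- reagent_a: round reagent bottle with a black cap, 66 mm across, 132 mm high; loose, to be left alone. Origin: centre of its underside.

How it is judged:
By the outcome, as a careful person would: the job done as asked, in the order asked, and still so for the second after the job is handed in, while the arm keeps its last pose, push and grip.
It also fails if it takes over 51 s, if anything falls off the work surface, if the arm or the gripper's body presses on something with over 40 N, if the wrist force passes 120 N, or if a joint passes its speed limit or range.

## Working session

There is one attempt and no reset: what is moved stays moved. The work goes in short steps, Python scripts to look and compute and a shell command to move; the robot and the scene stay as the last step left them, time stands still between calls to the robot, and variables do not carry over. Pictures are saved under pics/ and viewed, at most 10 in all, crops included, and the job is handed in when it is done.

```bash
mkdir -p pics
cat > h.py <<'E'
import numpy as np, cv2
from station import status, vision, order, silhouettes
from scipy.spatial.transform import Rotation as Ro
def proj(p,X):
    c=np.atleast_2d(X)@np.array(p["R"]).T+np.array(p["t"]); c=c@np.array(p["K"]).T
    return c[:,:2]/c[:,2:]
def tri(ps,uv):
    A=[]
    for p,(u,v) in zip(ps,uv):
        P=np.array(p["K"])@np.c_[np.array(p["R"]),np.array(p["t"])]
        A+= [u*P[2]-P[0], v*P[2]-P[1]]
    X=np.linalg.svd(np.array(A))[2][-1]; return X[:3]/X[3]
def save(n,img): cv2.imwrite(f"pics/{n}.png",img[:,:,::-1])
E
python3 - <<'E'
from h import *
ps={n:vision.camera(n) for n in("scene","top")}
save("a",np.vstack([cv2.resize(ps[n]["pixels"],(400,300)) for n in ps]))
for n,p in ps.items():
    print(n,np.round(np.array(p["R"]),2).tolist(),np.round(-np.array(p["R"]).T@p["t"],3))
    for t in("centrifuge","grip_bar","pedal_pad","vial_0","vial_1","timer","beaker_50","reagent_a"):
        for r in silhouettes(t,p)[:2]:
            ys,xs=np.nonzero(r["region"]); print(t,round(r["score"],2),r["extent"],xs.mean().round(1),ys.mean().round(1),len(xs))
save("top0",ps["top"]["pixels"]);save("scene0",ps["scene"]["pixels"])
print(status.get_obs())
E
```

```text
scene [[0.77, -0.64, 0.02], [-0.43, -0.53, -0.73], [0.48, 0.56, -0.68]] [ 0.172 -0.452  0.746]
centrifuge 0.74 [198.0, 168.3, 345.2, 324.7] 274.5 239.5 12128
grip_bar 0.58 [227.2, 165.5, 336.6, 259.4] 284.2 212.1 6104
pedal_pad 0.61 [206.3, 235.6, 258.3, 306.3] 232.1 277.0 1353
vial_0 0.75 [357.9, 248.1, 377.3, 272.5] 365.6 259.2 348
vial_0 0.52 [337.5, 258.8, 356.3, 285.7] 346.1 270.6 317
vial_1 0.75 [357.9, 248.1, 377.3, 272.5] 365.6 259.2 348
vial_1 0.52 [337.5, 258.8, 356.3, 285.7] 346.1 270.6 317
timer 0.65 [162.9, 231.9, 200.4, 258.9] 180.9 244.6 765
beaker_50 0.62 [211.9, 179.0, 237.2, 222.1] 223.7 200.0 788
reagent_a 0.87 [211.5, 116.0, 242.6, 171.9] 225.9 146.1 1263
reagent_a 0.23 [227.4, 168.2, 335.1, 256.8] 284.5 211.5 5797
top [[0.02, -1.0, -0.03], [-0.99, -0.02, -0.1], [0.1, 0.03, -0.99]] [0.541 0.078 1.125]
centrifuge 0.75 [265.2, 167.2, 349.6, 321.0] 309.9 237.7 8242
grip_bar 0.77 [264.5, 172.2, 351.0, 288.4] 307.8 225.9 6194
pedal_pad 0.88 [309.2, 265.9, 337.0, 321.9] 321.8 297.6 860
vial_0 0.7 [359.0, 210.1, 375.0, 222.9] 364.7 215.0 143
vial_0 0.47 [362.9, 189.2, 37
[... 372 characters left out ...]
 793
{'time_s': 0.9, 'qpos': array([-1.33456918e+00,  2.99901291e-01,  1.52098902e+00,  2.48524056e-05,
        1.32070410e+00, -6.66038236e-02]), 'joint_vel': array([ 2.25153517e-04,  5.98595845e-05, -1.00229034e-03, -5.89841182e-04,
        3.21588253e-04, -2.21631153e-04]), 'tau': array([-2.53399339e-03, -5.31667650e+01, -3.52915156e+01,  7.07542081e-02,
        2.11842894e-02, -2.90458985e-06]), 'ee_pos': array([ 0.16402257, -0.5249668 ,  0.22424952]), 'eef_rot': array([-3.14159250e+00, -2.41428352e-05,  3.02824821e-01]), 'force': array([-1.56399712,  0.05359783,  0.49751331]), 'moment': array([ 0.01942523,  0.01204298, -0.01808916]), 'grip_force': 0.0, 'grip_width': 0.09380050253370134}
```

View pictures.

Run:
```python
import cv2,numpy as np
s=cv2.imread("pics/scene0.png")[150:340,140:390]; t=cv2.imread("pics/top0.png")[150:340,220:390]
cv2.imwrite("pics/b.png",cv2.resize(s,None,fx=3,fy=3,interpolation=cv2.INTER_CUBIC)); cv2.imwrite("pics/c.png",cv2.resize(t,None,fx=3,fy=3,interpolation=cv2.INTER_CUBIC))
```

```text
(no output)
```

View pics/a.png

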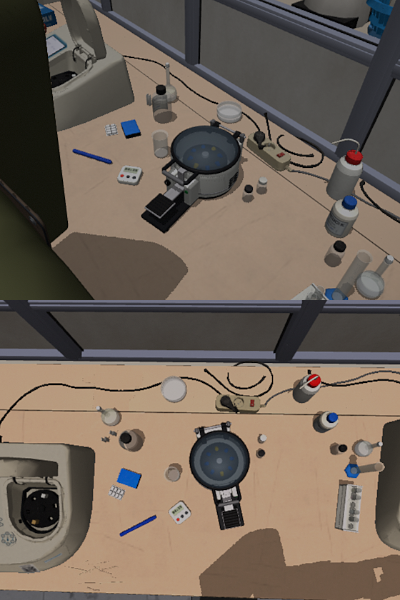

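View pics/b.png

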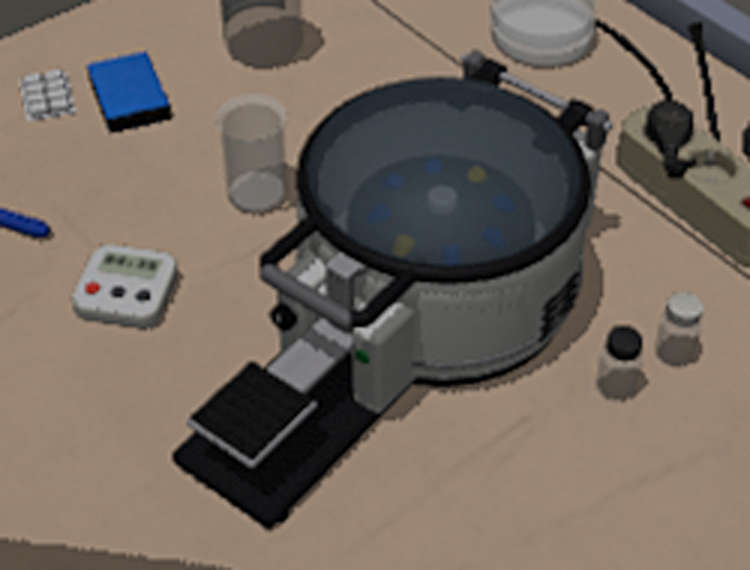

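View pics/c.png

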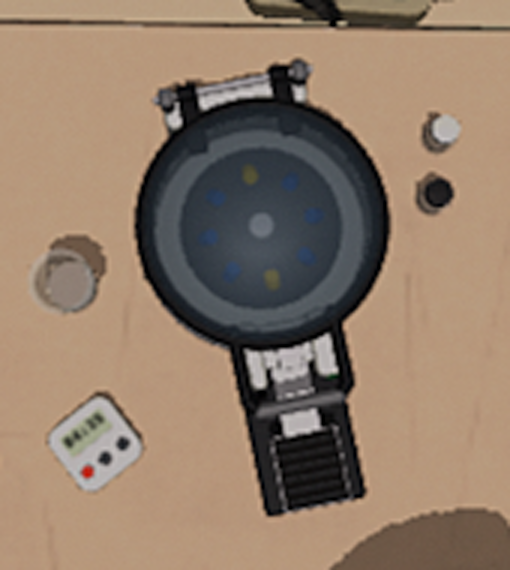

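The lid is shut. In scene pixels the bar centre is near (244,248), the pad (224,286) and the hinge (320,181). In the top view they are (320,284), (324,305.5) and (298,178). The vials stand to the right, and the timer and beaker to the left. Next I triangulate these and fit the known geometry.

```bash
cat > fit.py <<'E'
from h import *
from scipy.optimize import least_squares
ps=[vision.camera(n) for n in("scene","top")]
f=lambda c,o:np.array(c)/3+o
S=lambda *c:f(c,(140,150)); T=lambda *c:f(c,(220,150))
obs={"bar":(S(312,294),T(301,402),(-.138,0,.108)),"pad":(S(251,409),T(312,466.5),(-.197,0,.056)),
"hinge":(S(540,93),T(233,84),(.108,0,.108)),
"barL":(S(267,270),T(260,408),(-.138,.030,.108)),"barR":(S(356,317),T(343,396),(-.138,-.030,.108)),
"tongueL":(S(177,458),T(268,512),(-.227,None,0)),"tongueR":(S(270,525),T(364,493),(-.227,None,0))}
for k,(a,b,_) in obs.items(): print(k,np.round(tri(ps,[a,b]),4))
def W(p,m): 
    c,s=np.cos(p[2]),np.sin(p[2]); return np.array([p[0]+c*m[0]-s*m[1],p[1]+s*m[0]+c*m[1],m[2]])
def res(p):
    r=[]
    for k,(a,b,m) in obs.items():
        if m[1] is None: continue
        for q,uv in zip(ps,(a,b)): r+=list(proj(q,W(p,m))[0]-uv)
    return r
s=least_squares(res,[.6,0,0.1],loss="soft_l1"); print(s.x,np.round(res(s.x),1))
for k in("bar","pad","hinge"): print(k,W(s.x,obs[k][2]))
for n,uv in(("vial",((365.6,259.2),(366.7,194.4))),("vial",((346.1,270.6),(364.7,215))),("timer",((180.9,244.6),(251.7,297))),("beaker",((223.7,200),(240.9,243.2))),("reag",((225.9,146.1),(182.8,196.3)))): print(n,np.round(tri(ps,uv),3))
E
python3 fit.py
```

```text
bar [0.5094 0.0238 0.1084]
pad [0.4559 0.013  0.052 ]
hinge [0.75   0.0783 0.1047]
barL [0.5021 0.0557 0.1079]
barR [ 0.5159 -0.0081  0.111 ]
tongueL [0.4162 0.0442 0.0035]
tongueR [ 0.4328 -0.033   0.0046]
[0.64466526 0.05438658 0.22068698] [-0.7 -0.1  0.3 -0.9 -0.9  0.1  0.7  1.9 -0.7 -1.1  0.8 -1.1  1.7  0.3
  0.8 -0.3 -2.4  0.  -0.5 -1.6]
bar [0.51001213 0.02417839 0.108     ]
pad [0.45244304 0.01126329 0.056     ]
hinge [0.75004597 0.07802778 0.108     ]
vial [ 0.726 -0.091  0.024]
vial [ 0.675 -0.086  0.023]
timer [0.468 0.188 0.007]
beaker [0.598 0.214 0.041]
reag [0.707 0.357 0.058]
```

```bash
cat >> h.py <<'E'
def go(p,yaw,pitch=0,roll=np.pi):
    o=status.get_obs(); R=Ro.from_euler("xyz",o["eef_rot"]); T=Ro.from_euler("xyz",[roll,pitch,yaw])
    print("now",o["time_s"],o["ee_pos"].round(4),o["eef_rot"].round(3),o["qpos"].round(2),"F",o["force"].round(1),"w",o["grip_width"])
    print("shift",(R.inv().apply(np.array(p)-o["ee_pos"])/.5).round(4),"turn",((R.inv()*T).as_rotvec()/(np.pi/2)).round(4))
E
python3 -c "
from h import *
go([.4446,.0095,.20],.22); go([.4446,.0095,.20],1.79)"
```

```text
now 1.0 [ 0.164  -0.525   0.2243] [ 3.142 -0.     0.303] [-1.33  0.3   1.52  0.    1.32 -0.07] F [-0.2  0.1  0.6] w 0.09377315422691768
shift [ 0.8544 -0.853   0.0485] turn [ 0.     -0.      0.0527]
now 1.0 [ 0.164  -0.525   0.2243] [ 3.142 -0.     0.303] [-1.33  0.3   1.52  0.    1.32 -0.07] F [-0.2  0.1  0.6] w 0.09377315422691768
shift [ 0.8544 -0.853   0.0485] turn [ 0.      0.     -0.9468]
```

```bash
python3 -m pendant '[0.854,-0.853,0.0485,0,0,0.053,-1, 0.854,-0.853,0.0485,0,0,0.053,-1, 0.854,-0.853,0.0485,0,0,0.053,-1, 0.854,-0.853,0.0485,0,0,0.053,-1, 0.854,-0.853,0.0485,0,0,0.053,-1, 0.854,-0.853,0.0485,0,0,0.053,-1, 0.854,-0.853,0.0485,0,0,0.053,-1, 0.854,-0.853,0.0485,0,0,0.053,-1, 0.854,-0.853,0.0485,0,0,0.053,-1, 0.854,-0.853,0.0485,0,0,0.053,-1, 0.854,-0.853,0.0485,0,0,0.053,-1, 0.854,-0.853,0.0485,0,0,0.053,-1]' 10
python3 -c "
from h import *
go([.4446,.0095,.085],.22)"
```

```text
time_s: 2.2
ee_pos: [0.4432, 0.0081, 0.2004]
eef_rot: [3.141, -0.001, 0.22]
force: [0.9, -1.1, -0.0]
grip_width: 0.0021
grip_force: 0.0
now 2.2 [0.4432 0.0081 0.2004] [ 3.141e+00 -1.000e-03  2.200e-01] [-0.06  0.08  1.84 -0.    1.22  1.29] F [ 0.9 -1.1 -0. ] w 0.002077313460040314
shift [ 0.0032 -0.0022  0.2308] turn [ 0.0002 -0.0006 -0.0002]
```

```bash
python3 -m pendant '[0,0,0.08,0,0,0,-1, 0,0,0.16,0,0,0,-1, 0,0,0.23,0,0,0,-1, 0,0,0.23,0,0,0,-1]'
python3 -c "
from h import *
a=vision.camera('scene');b=vision.camera('wrist')
save('d',np.vstack([cv2.resize(a['pixels'][150:350,130:400],(648,480),interpolation=2)[:300+100],cv2.resize(b['pixels'],(648,486))])[::1][:, :]) if 0 else save('d',np.hstack([cv2.resize(a['pixels'][180:340,170:330],(400,400),interpolation=2),cv2.resize(b['pixels'],(400,400))]))
go([.4446,.0095,.048],.22)"
```

```text
time_s: 2.6
ee_pos: [0.4404, 0.0062, 0.0819]
eef_rot: [-3.14, 0.007, 0.22]
force: [0.2, -0.7, 0.6]
grip_width: 0.0005
grip_force: 0.0
now 2.7 [0.4429 0.0058 0.086 ] [-3.142  0.     0.219] [-0.07  0.24  1.95  0.    0.95  1.28] F [-0.2 -0.4  0.2] w 0.0006161839471890663
shift [ 0.005  -0.0064  0.0761] turn [-0.      0.0001 -0.0004]
```

View pics/d.png

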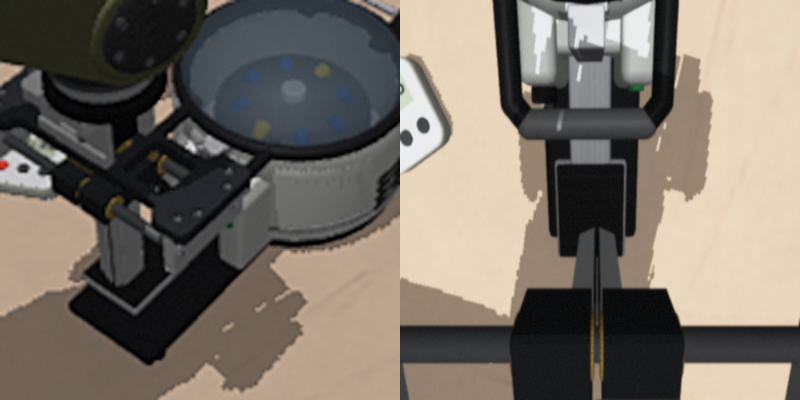

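The fingertips are over the pad, near pixel (597,230) in the wrist half, and clear of the bar. Now I press.

```bash
python3 -m pendant '[0.003,-0.005,0.02,0,0,0,-1, 0.003,-0.005,0.04,0,0,0,-1, 0.003,-0.005,0.055,0,0,0,-1, 0.003,-0.005,0.068,0,0,0,-1, 0.003,-0.005,0.068,0,0,0,-1, 0.003,-0.005,0.068,0,0,0,-1]'; python3 -c "
from h import *
a=vision.camera('wrist'); save('e',a['pixels'])
go([.4446,.0095,.048],.22)"
```

```text
time_s: 3.3
ee_pos: [0.4442, 0.0087, 0.0515]
eef_rot: [3.141, -0.002, 0.219]
force: [0.9, 1.9, 8.3]
grip_width: 0.0006
grip_force: 3.5
now 3.35 [0.4441 0.0087 0.0515] [ 3.141e+00 -2.000e-03  2.190e-01] [-0.06  0.31  1.97  0.    0.86  1.29] F [1.9 0.5 7.7] w -8.860444817079946e-06
shift [ 0.0012 -0.0014  0.0071] turn [ 0.0002 -0.0011 -0.0003]
```

```bash
python3 -m pendant '[0,0,0.004,0,0,0,-1, 0,0,0.008,0,0,0,-1, 0,0,0.008,0,0,0,-1, 0,0,0.008,0,0,0,-1]'; python3 -c "
from h import *
a=vision.camera('wrist'); save('f',a['pixels']);b=vision.camera('scene')
save('g',np.hstack([cv2.resize(b['pixels'][180:340,170:330],(400,400),interpolation=2),cv2.resize(a['pixels'],(400,400))]))"
```

```text
time_s: 3.75
ee_pos: [0.4448, 0.0087, 0.0495]
eef_rot: [3.141, -0.003, 0.22]
force: [-10.1, 1.1, 41.6]
grip_width: 0.0005
grip_force: 21.0
```

View pics/g.png

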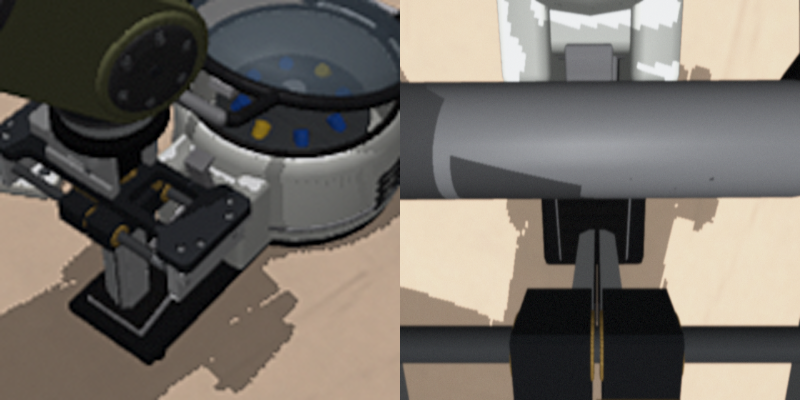

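The pedal is on its stop (force jumped to about 42 N) and the lid has popped, with the bar clear behind the gripper body. I retreat up and to the front.

```bash
python3 -m pendant '[0,0,-0.03,0,0,0,-1, -0.04,0,-0.08,0,0,0,-1, -0.1,0,-0.14,0,0,0,-1, -0.16,0,-0.22,0,0,0,-1, -0.16,0,-0.32,0,0,0,-1, -0.16,0,-0.42,0,0,0,-1, -0.16,0,-0.46,0,0,0,-1, -0.16,0,-0.46,0,0,0,-1]'
python3 - <<'E'
from h import *
ps=[vision.camera(n) for n in("scene","top")]
save("h",np.hstack([cv2.resize(ps[0]["pixels"][160:310,190:340],(400,400),interpolation=2),cv2.resize(ps[1]["pixels"][170:320,250:400],(400,400),interpolation=2)]))
H=np.array([.7500,.0780,.108]); c,s=np.cos(.2207),np.sin(.2207)
for t in(.15,.25,.35):
    b=H+.246*np.array([-np.cos(t)*c,-np.cos(t)*s,np.sin(t)])
    print(t,b.round(4),[((proj(p,b)[0]-o)*400/150).round(0) for p,o in zip(ps,((190,160),(250,170)))])
go([.44,0,.27],1.79)
E
```

```text
time_s: 4.65
ee_pos: [0.3661, -0.0089, 0.2794]
eef_rot: [3.14, -0.004, 0.219]
force: [-0.6, 0.3, 0.8]
grip_width: 0.0005
grip_force: 0.0
0.15 [0.5127 0.0248 0.1448] [array([143., 194.]), array([190., 300.])]
0.25 [0.5174 0.0258 0.1689] [array([147., 164.]), array([190., 294.])]
0.35 [0.5245 0.0274 0.1924] [array([154., 131.]), array([190., 286.])]
now 4.75 [ 0.3651 -0.0088  0.2761] [-3.141e+00  1.000e-03  2.190e-01] [-0.12 -0.17  1.9  -0.    1.41  1.23] F [-0.3 -0.  -0.7] w 0.00032896471475765487
shift [0.1501 0.0155 0.012 ] turn [-8.000e-04  4.000e-04 -9.998e-01]
```

View pics/h.png

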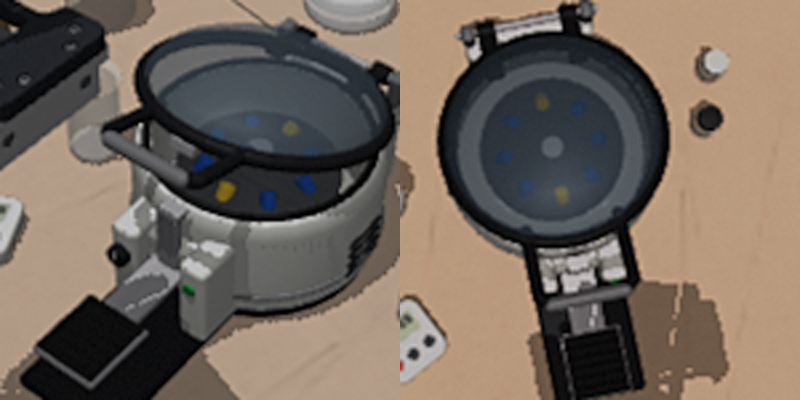

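The scene half puts the bar centre at crop (149,157) and the top half at (191,297). That matches an opening of about 0.26 rad, with the bar at roughly (0.517, 0.0255, 0.171).

```bash
python3 -c "
from h import *
go([.517,.0255,.26],1.79)"
```

```text
now 4.75 [ 0.3651 -0.0088  0.2761] [-3.141e+00  1.000e-03  2.190e-01] [-0.12 -0.17  1.9  -0.    1.41  1.23] F [-0.3 -0.  -0.7] w 0.00032896471475765487
shift [ 0.3115 -0.0007  0.0318] turn [-8.000e-04  4.000e-04 -9.998e-01]
```

```bash
python3 -m pendant '[0.04,0,0.03,0,0,-1,-0.44, 0.08,0,0.03,0,0,-1,-0.44, 0.12,0,0.03,0,0,-1,-0.44, 0.16,0,0.03,0,0,-1,-0.44, 0.2,0,0.03,0,0,-1,-0.44, 0.24,0,0.03,0,0,-1,-0.44, 0.28,0,0.03,0,0,-1,-0.44, 0.311,0,0.03,0,0,-1,-0.44, 0.311,0,0.03,0,0,-1,-0.44, 0.311,0,0.03,0,0,-1,-0.44, 0.311,0,0.03,0,0,-1,-0.44, 0.311,0,0.03,0,0,-1,-0.44]'
python3 -c "
from h import *
a=vision.camera('wrist');b=vision.camera('scene');save('i',np.hstack([cv2.resize(b['pixels'][160:310,190:340],(400,400),interpolation=2),cv2.resize(a['pixels'],(400,400))]))
tip=np.array(status.get_obs()['ee_pos']); print('tcp px',proj(a,tip)*[400/560,400/420], 'bar ctr/L/R', proj(a,[[.517,.0255,.171],[.517-.0066,.0255+.0293,.171],[.517+.0066,.0255-.0293,.171]])*[400/560,400/420])
go([.517,.0255,.171],1.79)"
```

```text
time_s: 5.95
ee_pos: [0.5166, 0.0251, 0.2599]
eef_rot: [-3.138, -0.001, 1.791]
force: [0.3, -0.8, -0.9]
grip_width: 0.0264
grip_force: 0.0
tcp px [[198.4099779  258.70738065]] bar ctr/L/R [[198.46436268 204.34333262]
 [198.47592094 164.76705289]
 [198.45350526 241.51992209]]
now 6.05 [0.5168 0.0251 0.2607] [-3.139e+00 -1.000e-03  1.788e+00] [-0.02  0.2   1.56  0.    1.38 -0.24] F [ 0.5 -0.1  0.3] w 0.02607164494543898
shift [0.0005 0.0009 0.1794] turn [-0.0014 -0.0003 -0.0013]
```

View pics/i.png

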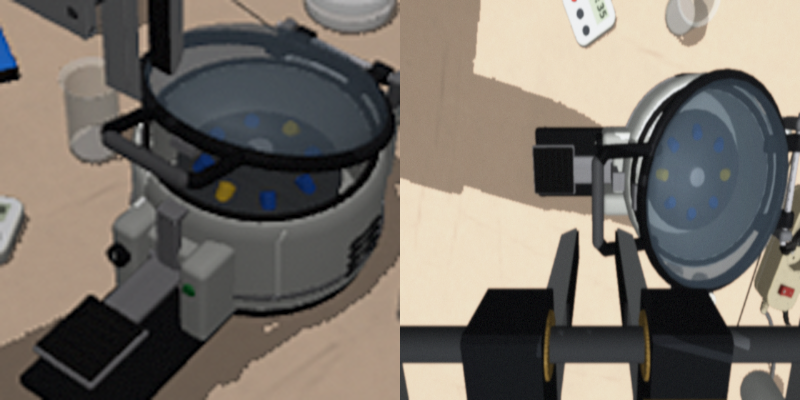

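The bar is centred between the open fingers in the wrist half (column 599, against 598 predicted, rows 150–248). I descend, then close.

```bash
python3 -m pendant '[0,0,0.05,0,0,0,-0.44, 0,0,0.1,0,0,0,-0.44, 0,0,0.14,0,0,0,-0.44, 0,0,0.16,0,0,0,-0.44, 0,0,0.178,0,0,0,-0.44, 0,0,0.178,0,0,0,-0.44]' && python3 -m pendant '[0,0,0,0,0,0,-1, 0,0,0,0,0,0,-1, 0,0,0,0,0,0,-1, 0,0,0,0,0,0,-1, 0,0,0,0,0,0,-1]' 25
```

```text
time_s: 6.65
ee_pos: [0.5169, 0.0251, 0.1724]
eef_rot: [-3.14, -0.0, 1.79]
force: [-0.0, 0.4, -0.2]
grip_width: 0.0262
grip_force: 0.0
time_s: 7.15
ee_pos: [0.5171, 0.0251, 0.1733]
eef_rot: [-3.142, 0.0, 1.79]
force: [-2.0, -1.3, 0.4]
grip_width: 0.0108
grip_force: 25.0
```

```bash
python3 -m pendant '[0,0.0067,-0.0227,0,0,0,-1, 0,0.0148,-0.0459,0,0,0,-1, 0,0.0241,-0.0687,0,0,0,-1, 0,0.0344,-0.091,0,0,0,-1, 0,0.0459,-0.1128,0,0,0,-1, 0,0.0584,-0.1339,0,0,0,-1, 0,0.072,-0.1544,0,0,0,-1, 0,0.0866,-0.1742,0,0,0,-1, 0,0.0866,-0.1742,0,0,0,-1]'
python3 -c "
from h import *
o=status.get_obs();d=o['ee_pos']-[.75,.078,.108];h=np.hypot(d[0],d[1]);print('r',np.hypot(h,d[2]),'th',np.arctan2(d[2],h),o['qpos'].round(2))
for t in(.71,.77,.83,.89,.95,1,1.047):
  b=np.array([.75,.078,.108])+.246*np.array([-np.cos(t)*.9757,-np.cos(t)*.2189,np.sin(t)]); print(t,(Ro.from_euler('xyz',o['eef_rot']).inv().apply(b-o['ee_pos'])/.5).round(4))"
```

```text
time_s: 8.05
ee_pos: [0.5599, 0.0348, 0.2623]
eef_rot: [3.141, 0.0, 1.791]
force: [-11.0, -1.9, 5.6]
grip_width: 0.011
grip_force: 25.0
r 0.2486519251129675 th 0.6694325236683202 [-0.    0.3   1.43 -0.    1.41 -0.22]
0.71 [ 0.0011  0.0169 -0.0121]
0.77 [ 0.0011  0.0368 -0.0339]
0.83 [ 0.0012  0.058  -0.0544]
0.89 [ 0.0012  0.0804 -0.0737]
0.95 [ 0.0012  0.1039 -0.0915]
1 [ 0.0012  0.1242 -0.1053]
1.047 [ 0.0012  0.144  -0.1174]
```

```bash
python3 -m pendant '[0,0.0108,-0.0173,0,0,0,-1, 0,0.0311,-0.0395,0,0,0,-1, 0,0.0526,-0.0603,0,0,0,-1, 0,0.0754,-0.0799,0,0,0,-1, 0,0.0754,-0.0799,0,0,0,-1]'
python3 -m pendant '[0,0.0238,-0.0181,0,0,0,-1, 0,0.0445,-0.0321,0,0,0,-1, 0,0.0646,-0.0444,0,0,0,-1, 0,0.0646,-0.0444,0,0,0,-1, 0,0.0646,-0.0444,0,0,0,-1]'
python3 -c "
from h import *
H=np.array([.75,.078,.108])
o=status.get_obs();d=o['ee_pos']-H;h=np.hypot(d[0],d[1]);print('r',np.hypot(h,d[2]),'th',np.arctan2(d[2],h),o['force'],o['qpos'].round(2))
ps=[vision.camera(n) for n in('scene','wrist','top')]
cs=[((190,100),150),((200,0),0),((250,150),150)]
b=H+.246*np.array([-.5*.9757,-.5*.2189,.866])
print([proj(p,b).round(0) for p in ps])
save('j',np.hstack([cv2.resize(ps[0]['pixels'][60:310,150:400],(400,400),interpolation=2),cv2.resize(ps[1]['pixels'],(400,400))]))"
```

```text
time_s: 8.55
ee_pos: [0.5968, 0.0431, 0.3023]
eef_rot: [3.14, 0.0, 1.791]
force: [-12.8, -2.4, 9.8]
grip_width: 0.0111
grip_force: 25.0
time_s: 9.05
ee_pos: [0.6274, 0.05, 0.3243]
eef_rot: [3.141, 0.0, 1.791]
force: [-11.0, -1.1, 11.0]
grip_width: 0.0112
grip_force: 25.0
r 0.25025123629536705 th 1.0440553608919692 [-11.01768515  -1.12918932  10.96722069] [ 0.02  0.44  1.11  0.    1.6  -0.2 ]
[array([[288., 117.]]), array([[283., 267.]]), array([[313., 219.]])]
```

View pics/j.png

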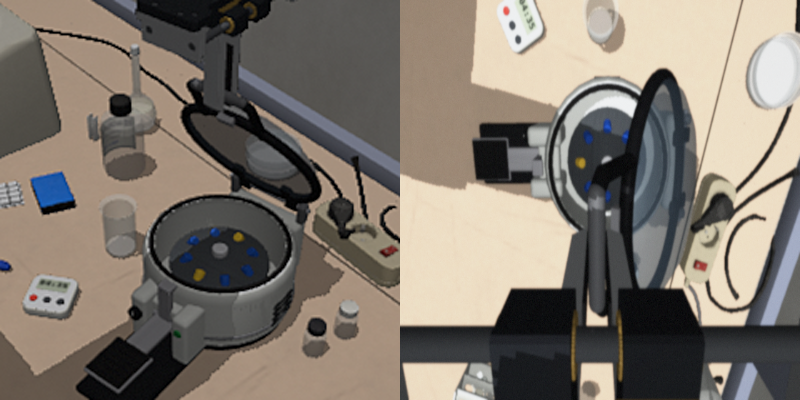

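The bar is held, the fingers clear the rim, and the surrounding things are undisturbed. I make a small correction, both to relieve the radial pull and to bring the angle to 60°, then check with an overlay.

```bash
python3 -m pendant '[0,0.002,-0.003,0,0,0,-1, 0,0.0037,-0.0056,0,0,0,-1, 0,0.0037,-0.0056,0,0,0,-1, 0,0.0037,-0.0056,0,0,0,-1, 0,0.0037,-0.0056,0,0,0,-1]'
python3 - <<'E'
from h import *
H=np.array([.75,.078,.108]); p=vision.camera('scene')
f=4; im=cv2.resize(p['pixels'][80:230,210:360],None,fx=f,fy=f,interpolation=2)
a=np.linspace(0,2*np.pi,90)
for t,col in((.96,(255,0,0)),(1.047,(0,255,0)),(1.134,(0,0,255))):
    r=.108-.098*np.cos(a); y=.098*np.sin(a); C,S=np.cos(t),np.sin(t)
    X=H+np.c_[-r*C*.9757-y*.2189,-r*C*.2189+y*.9757,r*S]
    uv=((proj(p,X)-[210,80]+.5)*f).astype(int); cv2.polylines(im,[uv[:,None]],True,col,1)
save('k',im); print(status.get_obs()['ee_pos'],status.get_obs()['force'])
E
```

```text
time_s: 9.7
ee_pos: [0.6292, 0.0504, 0.3256]
eef_rot: [-3.141, -0.0, 1.791]
force: [-6.4, -0.3, 0.8]
grip_width: 0.0112
grip_force: 25.0
[0.62919951 0.05038668 0.32553662] [-5.59820791  0.28743874  0.93272884]
```

View pics/k.png

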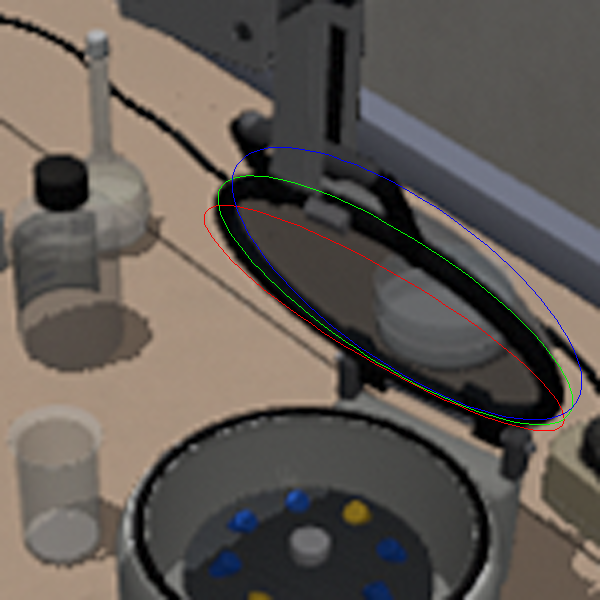

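The green 60° outline lies on the lid's rim (crop corners about (220,180) to (570,420)), and the remaining force is just the lid's weight. I hand in.

```bash
python3 -c "
from station import order
print(order.hand_in())"
```

```text
the job is handed in; nothing more can be done
None
```

The pedal was pressed to its stop, the lid popped, and the gripper now holds the bar with the lid about 60° open by the camera overlay; the job is handed in at about 10 s, with no contact with the surrounding things seen.

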